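# Snap the retaining clip onto the tube rotator's spindle

### The job

The tube disc is back on the rotator and its split retaining clip lies loose on the hub plate, mouth towards the spindle. Pull open the top drawer of the bench drawer unit, take out the clip fork and with it push the clip sideways into the spindle's groove until it snaps fully home; use the fork only, do not touch the clip with the gripper. Then lay the fork down on the bench top without dropping it, leaving the other things undisturbed; the drawer may stay open.

Things in the scene. Friction and masses are not known exactly. Their poses are not given: they have to be found in the camera images.
- rotator: The tube rotator: white fixed bench instrument, 170 mm wide, 205 mm deep, body 84 mm high, with a grey level disc 190 mm across (small tubes lie on it, up to 124 mm high) and on its middle a round white hub plate 96 mm across, flat top 150 mm above the bench. Nothing turns. Origin: spindle axis at bench level; x from its control panel (robot side) to its back. The bench in front is clear.
- spindle (a point): On the spindle's axis, level with the hub plate's top (150 mm above the bench). The upright steel spindle has, just above the plate, a groove 18 mm in diameter and 8 mm high, and above that a head 25 mm in diameter reaching 24 mm above the plate. Axes as the rotator's.
- clip_bore (a point): The split clip: dark steel C, 38 mm across, 6 mm thick, 30 g, flat on the hub plate, its mouth to the spindle. Point: centre of its bore, underside; x out of the mouth, z up. Starts 18 to 24 mm from the spindle's axis. The sprung jaws meet the spindle at about 15 mm, passing takes about 15 N, past 7 mm it snaps on. Home, the point is on the axis and the back bears on the spindle.
- fork_grip (a point): The clip fork, a 110 g hand tool lying flat in the top drawer, across it: black straight-sided handle 95 mm long, 22 mm wide, 20 mm high, in line with a flat steel shank and fork. Point: the handle's centre (10 mm above what it lies on); x along the tool to the fork, z up. It balances about 15 mm from here towards the fork.
- fork_notch (a point): Inner corner of the fork's V-notch, 92 mm from fork_grip along x, mid-thickness of the 5 mm steel (10 mm above what the fork lies on). Two straight tines open forward at 50 degrees either side of x; their ends are 15 mm ahead of this point, 44 mm apart overall. When the fork cups the clip's back this corner is 25 mm behind clip_bore; 4 mm above the hub plate is a good height.
- drawer0 (a joint): The top drawer of the drawer unit: 0 shut, 0.16 m fully open (stop); about 2 N to pull. Starts 0 to 15 mm open. Inside 205 mm deep, 226 mm wide; side walls reach 122 mm, the front panel 137 mm, the lined floor 85 mm above the bench. The fork lies about 70 mm behind the inside of the front panel; boxes fill the drawer's rear 50 mm.
- drawer0_handle (a point): Middle of the top drawer's handle, a level steel bar 120 mm long, about 10 mm thick, 35 mm in front of the drawer's front, 119 mm above the bench; a like bar of the lower drawer is 67 mm below. x points into the unit (the drawer opens along -x), y along the bar. The unit is fixed, grey, 240 mm deep, 260 wide, 150 high, nothing on top.
- bottle: Bystander: glass bottle with blue cap, 66 mm across, 115 mm high; origin under its centre.
- magnet_plate: Bystander: black plate 87 x 130 x 28 mm; origin under its centre.
- vial_a: Bystander: small white vial 24 mm across, 50 mm high; origin under its centre.
- vial_b: Bystander: another such vial; origin under its centre.
- beaker: Bystander: glass beaker 76 mm across, 85 mm high; origin under its centre.

How it is judged:
On the way, in this order (a step that is already met when the one before it is completed fails the run):
1. the top drawer is pulled open by at least 100 mm (value of joint drawer0 above 0.1 m).
2. the fork is held by the gripper above the drawer (height (world z) of fork_grip above 0.14 m and contact force between the fingers and fork above 1 N).
3. the held fork pushes the clip against the spindle (contact force between fork and clip above 2 N and contact force between the fingers and fork above 1 N and horizontal distance between clip_bore and spindle between 0.003 and 0.019 m).
4. the clip has snapped home in the groove (horizontal distance between clip_bore and spindle below 0.002 m and z of clip_bore in the frame of spindle below 0.003 m), for 0.2 s.
At the end, for the whole second after the job is handed in: The clip is home in the groove: its bore's centre within 2 mm of the spindle's axis and within 3 mm of the hub plate's level, lying flat (under 0.15 rad); the fork lies on the bench top itself (handle centre under 18 mm high); both at rest. The drawer may be open or shut (all of step 4 and z of clip_bore in the frame of spindle above -0.003 m and angle between clip_bore's own z axis and vertical below 0.15 rad and height (world z) of fork_grip below 0.018 m and linear speed of each of fork, clip below 0.02 m/s); the robot touches nothing.
It fails at once if the gripper or arm touches the clip (contact force between any of the fingers, the arm and clip above 0.5 N).
It fails at once if the fork is dropped or thrown (linear speed of fork above 0.8 m/s and contact force between the fingers and fork below 0.05 N).
It fails at once if another thing on the bench is moved by more than 30 mm (distance of any of bottle, magnet_plate, vial_a, vial_b, beaker from where it was at the start of the episode above 0.03 m).
It also fails if it takes over 59 s, if anything falls off the work surface, if the arm or the gripper's body presses on something with over 40 N, if the wrist force passes 120 N, or if a joint passes its speed limit or range.

### The arm

A 7-joint arm with a two-finger parallel gripper is mounted at the origin on the work surface. World frame = base frame: x ahead of the robot, y to its left, z up, the work surface at z = 0. Lengths are in m, angles in rad, forces in N, time in s.
With the tool pointing down it reaches from about 0.4 to 0.85 m from the base axis. Payload 10.4 kg.
Tool frame: the origin (TCP) lies on the front face of the gripper's body, between the roots of the fingers; the fingertips stand 73 mm ahead of it and the grasp point (between the pads) lies manip.pinch_z ahead of it (manip.pinch_z is the distance from the TCP to the grasp point, in m); z points along the fingers, y is the line along which they close (so a half turn about z gives the same grasp; the last joint's range is limited). The gripper opens to 85 mm and grips with 20 to 120 N. Pads are 22 mm wide; open, the fingers measure 114 mm over their backs; the gripper's body (76 mm by 85 mm) begins 54 mm behind the grasp point. The pads swing forward as they close: fully open they stand 13 mm farther back than shut.
Start: joints at [1.177, 0.332, -0.065, 1.46, 0.022, 1.35, -0.088], TCP at [0.226, -0.583, 0.304] pointing down, gripper open.
Joint ranges: [-2.6, 2.6], [-0.5, 2.12], [-1.47, 1.34], [0.16, 2.42], [-1.27, 4.41], [0.06, 2.06], [-2.6, 2.6]. Speed limits (rad/s): [2.22, 2.22, 2.79, 2.79, 3.14, 3.14, 3.14].

### API

Orientations are given as [roll, pitch, yaw] about the fixed x, y, z axes, in that order (R = Rz(yaw) Ry(pitch) Rx(roll)).
In Python, from cell import manip gives the robot as it stands.
- The arm moves only by the shell command python3 -m pendant 'ROWS' [FORCE]. ROWS is text: rows parted by semicolons, each of 5 numbers parted by spaces: the shift along the tool's x, y, z in cm, then the turn about the tool's z in degrees, then the finger opening in cm, from 0 to 8.54. A call has 1 to 5 rows; each row is the pose to reach, as a shift and turn from the pose commanded when the call began, along the tool's axes at that moment; what a row does not reach only later rows make up. A row lasts 1/8 s, in which the tool goes at most 62.5 mm and 10.7 degrees, less where a joint would pass 70% of its speed; a pose out of reach is approached as far as the arm can. A call with a gripper value outside its range is refused whole. The fingers move at their own pace and stop on an object; FORCE is the grip in N (left out, the last holds). Time passes only in rows, so rows that repeat a pose let the fingers close. It gives the time, the measured TCP pose, the force, the opening and the grip force at its end, in the units of the state.
- manip.observe(): the state, without advancing time (a new reading comes with each control period).
- manip.grab_frame(name): name is "scene" or "top" or "wrist"; returns (picture, depth): 400x640x3 uint8, blue, green, red; 400x640 float32, m along the optical axis (not along the pixel's ray), 0 where there is no reading.
- manip.calibration(name): a dict with "K" (3x3 intrinsics, pixels), "D" ([k1, k2, p1, p2, k3] as OpenCV has them; the pictures are not rectified), "R" (3x3) and "t" (3): a world point X has camera coordinates R X + t; the wrist camera has in their place "mount" (4x4, takes a point from camera to tool coordinates, whose origin is the TCP and whose axes are the flange's). Camera axes: x right, y down, z forward; pixel columns grow to the right and rows downward; lengths in m; the calibration is good to about 2 mm. A picture is of the moment at which its call begins: read the wrist's pose just before it. calibration takes no time and is no camera call.
- manip.job_done(): hands the job in; it is judged then, once.
Trained networks look in the newest picture that a camera, given by its name, has taken for a name from the list of things; names that differ only in an ending like _2 or _b are one class to them, and where a whole thing is asked for, a point or a joint stands for the part that bears it (a point fixed in the world has none). Each returns a list of dicts, best first, with "score" (0 to 1); they miss things now and then, are a little off and sometimes report something else, mostly with a low value. They report only what shows in the picture. A call takes as long as a camera call.
- manip.look_for(camera, query): "rect" ([left, top, right, bottom] as shares, 0 to 1, of the picture: columns of its width, rows of its height, round what is visible of it).
The state is a dict: "clock": time; "q": joint angles; "qd": joint speeds; "tau": joint torques, N m; "position": TCP position; "ee_rot": TCP orientation; "force": force on the tool from outside, world axes, zero at the start; "ft_torque": the same for the moment, N m; "opening": finger opening in m; "finger_force": force on a finger pad.
Only numpy, scipy, OpenCV 4.12 (cv2) and the standard library are available. Lean on these libraries where they do the work, as an engineer would, in place of code of your own. Each camera call takes 0.05 s, during which the arm holds its last target. There are 200 camera calls.

## Working session

There is one attempt and no reset: what is moved stays moved. The work goes in short steps, Python scripts to look and compute and a shell command to move; the robot and the scene stay as the last step left them, time stands still between calls to the robot, and variables do not carry over. Pictures are saved under pics/ and viewed, at most 10 in all, crops included, and the job is handed in when it is done.

```bash
mkdir -p pics; ls; cat > h.py <<'E'
import numpy as np, cv2
from scipy.spatial.transform import Rotation as Ro
from cell import manip
def cam(name):
    s=manip.observe(); img,d=manip.grab_frame(name); c=manip.calibration(name)
    if name=="wrist":
        T=np.eye(4); T[:3,:3]=Ro.from_euler('xyz',s['ee_rot']).as_matrix(); T[:3,3]=s['position']
        T=T@np.array(c['mount']); 
    else:
        T=np.eye(4); R=np.array(c['R']); T[:3,:3]=R.T; T[:3,3]=-R.T@np.array(c['t'])
    return img,d,np.array(c['K']),np.array(c['D']),T
def cloud(d,K,D,T):
    h,w=d.shape; u,v=np.meshgrid(np.arange(w),np.arange(h))
    n=cv2.undistortPoints(np.stack([u,v],-1).reshape(-1,1,2).astype(np.float64),K,D).reshape(h,w,2)
    P=np.dstack([n*d[...,None],d])
    P=P@T[:3,:3].T+T[:3,3]; P[d<=0]=np.nan
    return P
def project(X,K,D,T):
    Xc=(np.atleast_2d(X)-T[:3,3])@T[:3,:3]
    return cv2.projectPoints(Xc,np.zeros(3),np.zeros(3),K,D)[0].reshape(-1,2)
def toolshift(delta):
    "world shift (m) -> tool cm"
    R=Ro.from_euler('xyz',manip.observe()['ee_rot']).as_matrix(); return R.T@np.array(delta)*100
E
python3 - <<'E'
from h import *
s=manip.observe(); print({k:np.round(v,3) for k,v in s.items()}, manip.pinch_z)
for n in("scene","top"):
    img,d,K,D,T=cam(n); cv2.imwrite(f"pics/{n}.png",img); P=cloud(d,K,D,T); np.save(n+".npy",P)
    print(n,np.round(T[:3,3],2))
    for q in("rotator","clip_bore","drawer0","drawer0_handle","fork_grip","bottle","magnet_plate","vial_a","beaker"):
        for r in manip.look_for(n,q)[:3]:
            b=np.array(r['rect'])*[640,400,640,400]; m=P[int(b[1]):int(b[3])+1,int(b[0]):int(b[2])+1].reshape(-1,3)
            print(q,round(r['score'],2),b.round(),np.nanmedian(m,0).round(3))
E
```

```text
pics
{'clock': np.float64(0.0), 'q': array([ 1.177,  0.333, -0.065,  1.461,  0.022,  1.35 , -0.088]), 'qd': array([ 0., -0., -0., -0., -0.,  0., -0.]), 'tau': array([-1.0000e-03, -6.2545e+01,  4.9000e-02, -3.9160e+01,  1.6000e-02,
        1.0000e-02,  0.0000e+00]), 'position': array([ 0.226, -0.582,  0.303]), 'ee_rot': array([-3.14 ,  0.   ,  0.371]), 'force': array([-1.008,  0.104, -0.781]), 'ft_torque': array([-0.005,  0.013,  0.016]), 'finger_force': np.float64(0.0), 'opening': np.float64(0.085)} 0.0539
scene [ 1.28 -0.75  1.03]
rotator 0.58 [273. 212. 357. 290.] [ 0.683 -0.131  0.069]
rotator 0.58 [159. 250. 191. 296.] [ 0.459 -0.449  0.04 ]
clip_bore 0.63 [304. 217. 311. 226.] [ 0.633 -0.107  0.154]
drawer0_handle 0.68 [375. 155. 411. 190.] [0.657 0.288 0.127]
bottle 0.81 [159. 249. 191. 293.] [ 0.458 -0.447  0.05 ]
magnet_plate 0.91 [157. 300. 212. 350.] [ 0.585 -0.512  0.014]
vial_a 0.57 [392. 142. 397. 153.] [0.49  0.534 0.022]
beaker 0.72 [400. 130. 425. 162.] [0.548 0.563 0.049]
beaker 0.68 [377. 157. 413. 191.] [0.667 0.276 0.137]
top [0.37 0.02 1.19]
rotator 0.81 [334. 151. 404. 231.] [ 0.634 -0.1    0.105]
clip_bore 0.52 [157. 230. 171. 241.] [0.476 0.545 0.003]
clip_bore 0.46 [460. 249. 492. 271.] [ 0.446 -0.432  0.084]
drawer0 0.73 [183. 166. 265. 192.] [0.659 0.348 0.108]
drawer0_handle 0.88 [183. 164. 266. 192.] [0.659 0.344 0.117]
bottle 0.74 [460. 251. 493. 269.] [ 0.444 -0.43   0.09 ]
bottle 0.18 [330. 153. 401. 229.] [ 0.637 -0.091  0.107]
magnet_plate 0.6 [470. 201. 507. 238.] [ 0.58  -0.505  0.026]
magnet_plate 0.25 [183. 163. 267. 191.] [0.661 0.345 0.121]
vial_a 0.45 [159. 228. 169. 239.] [0.482 0.543 0.021]
vial_a 0.42 [428. 259. 437. 270.] [ 0.428 -0.319  0.01 ]
vial_a 0.4 [330. 153. 402. 233.] [ 0.63  -0.094  0.083]
beaker 0.55 [141. 200. 172. 225.] [0.549 0.579 0.032]
```

```bash
python3 - <<'E'
import cv2,numpy as np
a=cv2.imread("pics/top.png")[90:290,120:520]; cv2.imwrite("pics/top2.png",cv2.resize(a,(800,400),interpolation=cv2.INTER_CUBIC))
P=np.load("top.npy")
# handle: z 0.105-0.13 in region
m=np.isfinite(P[...,2])
r=P[150:205,170:280].reshape(-1,3)
for lo,hi in((.10,.128),(.128,.142),(.142,.16)):
    q=r[(r[:,2]>lo)&(r[:,2]<hi)]
    if len(q): 
        rect=cv2.minAreaRect(q[:,:2].astype(np.float32)); print(lo,len(q),rect)
r=P[130:250,320:415].reshape(-1,3); q=r[(r[:,2]>.160)&(r[:,2]<.19)]; print('head',len(q),q.mean(0),q.max(0),q.min(0))
q=r[(r[:,2]>.140)&(r[:,2]<.162)]; print('plate',len(q),cv2.minEnclosingCircle(q[:,:2].astype(np.float32)))
E
```

```text
0.1 476 ((0.6614808440208435, 0.321804940700531), (0.12219073623418808, 0.28301745653152466), 11.317586898803711)
0.128 408 ((0.6606098413467407, 0.32548820972442627), (0.11097420006990433, 0.2809762954711914), 9.883930206298828)
0.142 1756 ((0.6831875443458557, 0.33130890130996704), (0.09498465806245804, 0.2710632383823395), 2.5680038928985596)
head 69 [ 0.66042148 -0.10564364  0.17194677] [ 0.67685272 -0.08751309  0.17830879] [ 0.62508937 -0.117435    0.16001354]
plate 729 ((0.6640762686729431, -0.10648828744888306), 0.04792186990380287)
```

View pics/top2.png

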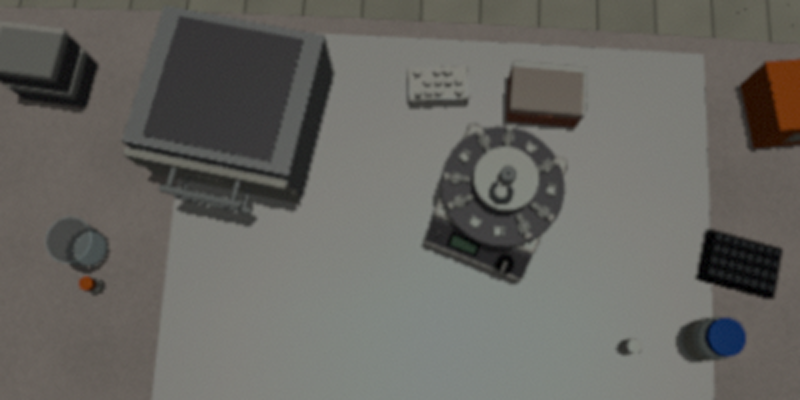

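View pics/scene.png

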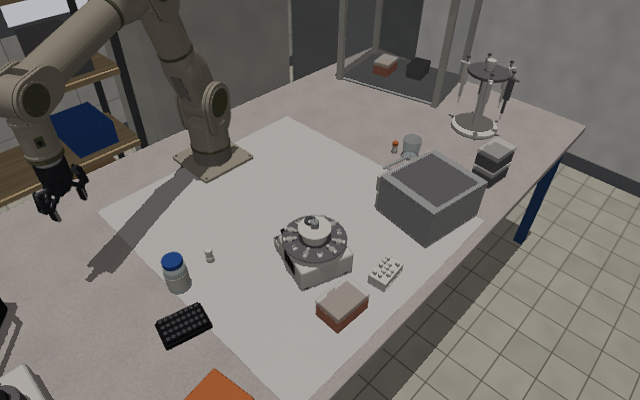

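```bash
python3 -m pendant '5 -4 -2 -10 8; 10 -8 -4 -20 8; 15 -12 -6 -30 8; 20 -16.3 -8 -40 8; 25 -20.4 -10 -50 8' | tail -3
python3 - <<'E'
from h import *
s=manip.observe(); c=manip.calibration("wrist"); print(s['position'],s['ee_rot'],s['q']); print(np.round(c['mount'],3),c['K'])
P=np.load("top.npy")
img,d,K,D,T=cam("top")
# ray for handle pixel at z=.119
n=cv2.undistortPoints(np.array([[[224.,188.5]],[[205,184]],[[245,192.5]]]),K,D).reshape(-1,2)
for a in n:
    r=T[:3,:3]@np.array([a[0],a[1],1]); print(T[:3,3]+r*(.119-T[2,3])/r[2])
E
```

```text
force: [1.3, -0.6, 0.0]
opening: 0.0796
finger_force: 0.0
[ 0.37439216 -0.3210348   0.39729141] [3.14097446e+00 6.12576376e-04 1.24914022e+00] [ 0.95309791  0.02242399 -0.34097652  1.62872551  0.00793326  1.49096844
  0.28991798]
[[-0.    -0.965 -0.264  0.067]
 [ 1.    -0.    -0.001 -0.   ]
 [ 0.001 -0.264  0.965 -0.07 ]
 [ 0.     0.     0.     1.   ]] [[305.94904335   0.         318.69526087]
 [  0.         305.94904335 197.80716626]
 [  0.           0.           1.        ]]
[0.61778652 0.33546693 0.119     ]
[0.62884452 0.39536181 0.119     ]
[0.60869492 0.27041051 0.119     ]
```

```bash
python3 -m pendant '5.5 2.5 0 -2 8; 11 5 0 -4 8; 16.5 7.5 0 -7 8; 22 10 0 -7 8; 27.4 12.6 0 -7 8' | tail -3
python3 -m pendant '0 0 0 0 8'|tail -1
python3 - <<'E'
from h import *
img,d,K,D,T=cam("wrist"); cv2.imwrite("pics/w1.png",img); P=cloud(d,K,D,T); np.save("w1.npy",P)
s=manip.observe(); print(s['position'],s['ee_rot'])
for q in("clip_bore","rotator"):
    for r in manip.look_for("wrist",q)[:3]:
        b=np.array(r['rect'])*[640,400,640,400]; print(q,round(r['score'],2),b.round())
r=P.reshape(-1,3); ok=np.hypot(r[:,0]-.664,r[:,1]+.106)<.09; r=r[ok]
for lo,hi in((.145,.1525),(.1535,.16),(.165,.18)):
    q=r[(r[:,2]>lo)&(r[:,2]<hi)]; print(lo,len(q),cv2.minEnclosingCircle(q[:,:2].astype(np.float32)),q.mean(0))
E
```

```text
force: [0.4, -0.2, 0.9]
opening: 0.0803
finger_force: 0.0
finger_force: 0.0
[ 0.58203253 -0.10210226  0.39575541] [-3.14065347e+00 -1.07561405e-03  1.36906722e+00]
clip_bore 0.63 [353. 150. 388. 188.]
rotator 0.59 [287.  81. 466. 239.]
0.145 5184 ((0.6613449454307556, -0.10685856640338898), 0.04833320528268814) [ 0.6638259 -0.1051596  0.1502184]
0.1535 579 ((0.6404714584350586, -0.09871955960988998), 0.020058104768395424) [ 0.63479299 -0.09774258  0.15621368]
0.165 518 ((0.6619661450386047, -0.1062181368470192), 0.012853853404521942) [ 0.66090023 -0.10526175  0.17314691]
```

View pics/w1.png

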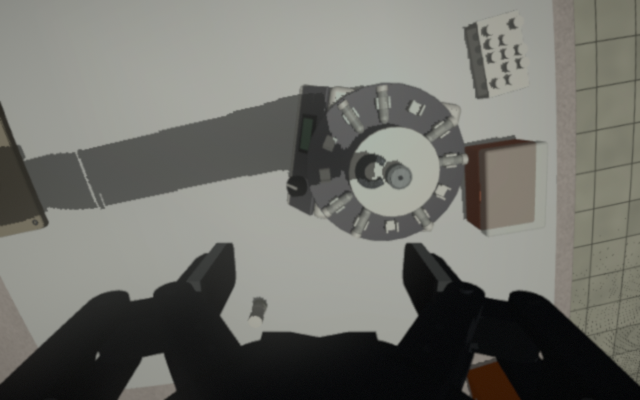

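```bash
python3 -m pendant '6 -1 0 0 5; 12 -2 0 0 4; 18 -3 0 0 3; 24 -4 1 0 3; 30 -5 3 0 3' | tail -3
python3 -m pendant '0 0 0 0 3'|tail -1
python3 - <<'E'
from h import *
img,d,K,D,T=cam("wrist"); cv2.imwrite("pics/w2.png",img); P=cloud(d,K,D,T); np.save("w2.npy",P)
s=manip.observe(); print(s['position'],s['ee_rot'])
for q in("drawer0_handle","drawer0"):
    for r in manip.look_for("wrist",q)[:3]:
        b=np.array(r['rect'])*[640,400,640,400]; print(q,round(r['score'],2),b.round())
r=P.reshape(-1,3); r=r[(r[:,1]>.15)&(r[:,0]>.55)&(r[:,0]<.68)]
q=r[(r[:,2]>.116)&(r[:,2]<.127)]; print(len(q),cv2.minAreaRect(q[:,:2].astype(np.float32)),q.mean(0))
q=r[(r[:,2]>.132)&(r[:,2]<.142)]; print('panel',len(q),cv2.minAreaRect(q[:,:2].astype(np.float32)),q.mean(0))
E
```

```text
force: [1.4, -0.0, 0.3]
opening: 0.0301
finger_force: 0.0
finger_force: 0.0
[0.59270092 0.19911989 0.36630233] [-3.14075927e+00  7.59990973e-04  1.36744711e+00]
drawer0_handle 0.83 [309.   0. 379. 161.]
drawer0 0.69 [309.   0. 378. 162.]
2019 ((0.6332036256790161, 0.2926962077617645), (0.1505865901708603, 0.06012905389070511), 83.1314697265625) [0.62952699 0.31283141 0.12304989]
panel 2145 ((0.6521236300468445, 0.28686293959617615), (0.14357562363147736, 0.018623650074005127), 81.21907043457031) [0.64957429 0.29072678 0.13704625]
```

View pics/w2.png

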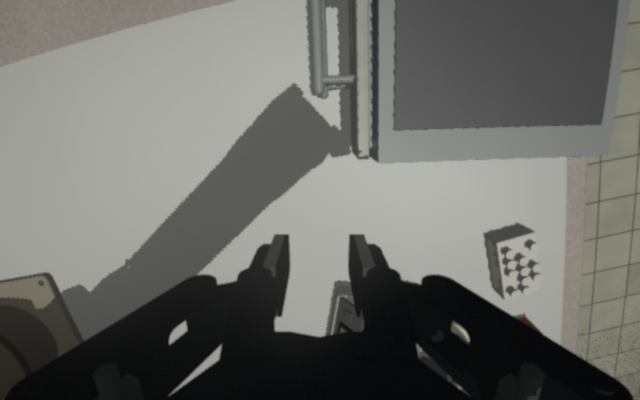

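```bash
python3 - <<'E'
from h import *
P=np.load("w2.npy")
q=P[0:100,300:332].reshape(-1,3); q=q[(q[:,2]>.108)&(q[:,2]<.130)]
print(len(q),cv2.minAreaRect(q[:,:2].astype(np.float32)),q.min(0),q.max(0),np.median(q,0))
vx=cv2.fitLine(q[:,:2].astype(np.float32),cv2.DIST_HUBER,0,.01,.01).ravel(); print(vx,np.degrees(np.arctan2(vx[1],vx[0])))
q=P[0:170,340:385].reshape(-1,3); q=q[(q[:,2]>.133)&(q[:,2]<.141)]
print(cv2.fitLine(q[:,:2].astype(np.float32),cv2.DIST_HUBER,0,.01,.01).ravel(),q[np.argmin(q[:,1])])
q=P[0:165,375:600].reshape(-1,3); q=q[(q[:,2]>.145)&(q[:,2]<.155)]
print('top',cv2.minAreaRect(q[:,:2].astype(np.float32)),q[np.argmin(q[:,1])])
E
```

```text
1170 ((0.6173526048660278, 0.3274781405925751), (0.08486148715019226, 0.01816497929394245), 81.462158203125) [0.60282115 0.28588453 0.11830471] [0.62569881 0.37068177 0.12743496] [0.61466051 0.32775176 0.12388428]
[0.13133071 0.9913386  0.6144922  0.32768774] 82.4535
[0.15438132 0.98801136 0.6496419  0.29095384] [0.64919511 0.21467607 0.13761955]
top ((0.7684839963912964, 0.2653590738773346), (0.14034093916416168, 0.22036269307136536), 80.98822021484375) [0.86410192 0.17999651 0.15115654]
```

```bash
python3 -m pendant '5 -0.3 4 -3 3; 10 -0.6 8 -3.2 3; 13.2 -0.7 10 -3.2 3; 13.2 -0.7 13 -3.2 3; 13.2 -0.7 13 -3.2 3' | tail -5
python3 - <<'E'
from h import *
s=manip.observe(); print(s['position'],s['ee_rot'])
print(toolshift(np.array([.613,.33,.175])-s['position']))
E
```

```text
position: [0.6139, 0.3262, 0.2349]
ee_rot: [-3.14, 0.003, 1.419]
force: [-0.6, -0.0, -0.0]
opening: 0.0299
finger_force: 0.0
[0.61391888 0.32616375 0.23494762] [-3.13960536  0.0034876   1.41851381]
[ 0.38615185 -0.13710785  5.99373588]
```

```bash
python3 -m pendant '0.2 -0.1 3 0 3; 0.2 -0.1 6 0 3; 0.2 -0.1 6 0 0.5; 0.2 -0.1 6 0 0.5;0.2 -0.1 6 0 0.5' 40| tail -5
```

```text
position: [0.6134, 0.3289, 0.1773]
ee_rot: [3.141, 0.003, 1.419]
force: [0.2, -6.5, -9.3]
opening: 0.0095
finger_force: 39.3
```

```bash
python3 -m pendant '0 -2 0 0 0.5; 0 -5 0 0 0.5; 0 -8 0 0 0.5; 0 -11 0 0 0.5; 0 -14 0 0 0.5'| tail -5
python3 -m pendant '0 0 0 0 0.5; 0 0 0 0 4; 0 0 0 0 3.5; 0 0 -4 0 3.5; 0 0 -9 0 3.5'| tail -5
```

```text
position: [0.4738, 0.3511, 0.1773]
ee_rot: [3.141, 0.001, 1.42]
force: [2.5, -0.2, -12.6]
opening: 0.0096
finger_force: 40.1
position: [0.4744, 0.3522, 0.2684]
ee_rot: [-3.141, -0.001, 1.421]
force: [0.7, -0.4, 1.0]
opening: 0.035
finger_force: 0.0
```

```bash
python3 -m pendant '-2 3 -5 0 5; -6 8 -9 0 5; -9 9 -10 0 5; -9 9 -10 0 5'| tail -5
python3 - <<'E'
from h import *
img,d,K,D,T=cam("wrist"); cv2.imwrite("pics/w3.png",img); P=cloud(d,K,D,T); np.save("w3.npy",P)
s=manip.observe(); print(s['position'],s['ee_rot'],s['clock'])
for q in("fork_grip","drawer0"):
    for r in manip.look_for("wrist",q)[:3]:
        b=np.array(r['rect'])*[640,400,640,400]; print(q,round(r['score'],2),b.round())
E
```

```text
position: [0.5525, 0.2465, 0.3694]
ee_rot: [3.137, -0.001, 1.415]
force: [-0.1, 1.1, -0.2]
opening: 0.0496
finger_force: 0.0
[0.55097181 0.24866493 0.36835433] [ 3.13922857e+00 -1.55238107e-03  1.41845982e+00] 6.525
fork_grip 0.97 [330.   3. 371. 164.]
drawer0 0.82 [212.   0. 434. 199.]
```

View pics/w3.png

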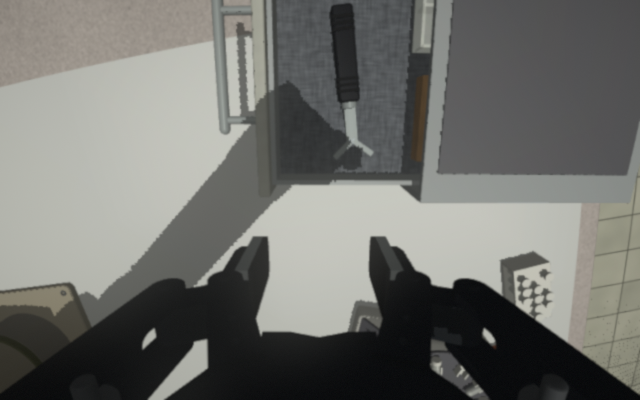

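```bash
python3 - <<'E'
from h import *
P=np.load("w3.npy"); img=cv2.imread("pics/w3.png")
m=np.zeros(P.shape[:2],bool); m[0:106,322:368]=1
m&=(img.max(2)<60)&(P[...,2]>.098)&(P[...,2]<.112)
q=P[m]; print(len(q),np.median(q,0),cv2.minAreaRect(q[:,:2].astype(np.float32)))
f=cv2.fitLine(q[:,:2].astype(np.float32),cv2.DIST_HUBER,0,.01,.01).ravel(); print(f,np.degrees(np.arctan2(f[1],f[0])))
v,u=np.where(m); print(u.min(),u.max(),v.min(),v.max())
for px in((342,4),(350,100),(350,142)): print(px,P[px[1],px[0]])
E
```

```text
2107 [0.59942965 0.37000624 0.10536202] ((0.5998219847679138, 0.368351012468338), (0.09433097392320633, 0.022663775831460953), 87.16326141357422)
[0.04975108 0.99876165 0.59944195 0.36933243] 87.14829
331 359 3 102
(342, 4) [0.60290312 0.41468888 0.10439756]
(350, 100) [0.59830671 0.32232478 0.10517012]
(350, 142) [0.5932048  0.27826721 0.09804237]
```

```bash
python3 - <<'E'
from h import *
print(toolshift(np.array([.599,.355,.159])-manip.observe()['position']))
E
```

```text
[11.02300062  3.36136034 20.83797754]
```

```bash
python3 -m pendant '4 1 3 -3 5; 8 2 6 -5.9 5; 11 3.3 10 -5.9 5; 11 3.3 13.5 -5.9 5; 11 3.3 13.5 -5.9 5'| tail -5
python3 - <<'E'
from h import *
s=manip.observe();print(s['position'],s['ee_rot'],toolshift(np.array([.599,.355,.159])-s['position']))
E
```

```text
position: [0.5969, 0.3543, 0.2287]
ee_rot: [-3.137, 0.002, 1.527]
force: [0.5, 0.0, 0.3]
opening: 0.0502
finger_force: 0.0
[0.5969243  0.35434701 0.22865486] [-3.13651810e+00  2.44987158e-03  1.52720765e+00] [0.09134612 0.23987    6.9641554 ]
```

```bash
python3 -m pendant '0 0.2 3 0 5; 0 0.2 6 0 5; 0 0.2 7 0 5; 0 0.2 7 0 5'| tail -5
python3 -m pendant '0 0 0 0 1; 0 0 0 0 1; 0 0 0 0 1; 0 0 0 0 1' 80| tail -5
```

```text
position: [0.6009, 0.3538, 0.1631]
ee_rot: [3.141, -0.001, 1.525]
force: [-0.2, 0.2, 0.6]
opening: 0.0497
finger_force: 0.0
position: [0.6014, 0.3539, 0.1639]
ee_rot: [3.139, -0.001, 1.524]
force: [-0.5, -0.3, 6.8]
opening: 0.0198
finger_force: 79.6
```

```bash
python3 -m pendant '0 0 -1 0 1; 0 0 -4 0 1; 0 0 -8 0 1; 0 0 -12 0 1; -3 0 -14 0 1'| tail -5
python3 - <<'E'
from h import *
img,d,K,D,T=cam("wrist"); cv2.imwrite("pics/w4.png",img); np.save("w4.npy",cloud(d,K,D,T))
s=manip.observe();print(s['position'],s['ee_rot'],s['q'],s['clock'])
E
```

```text
position: [0.5984, 0.326, 0.3051]
ee_rot: [3.14, -0.003, 1.528]
force: [1.2, 0.0, -1.7]
opening: 0.02
finger_force: 78.6
[0.6007327  0.32053144 0.30734795] [ 3.13640544e+00 -9.01443150e-04  1.52230452e+00] [-0.06845133  0.55623462 -0.74971083  1.25964661  0.37353609  1.45853965
 -0.82819831] 8.925
```

View pics/w4.png

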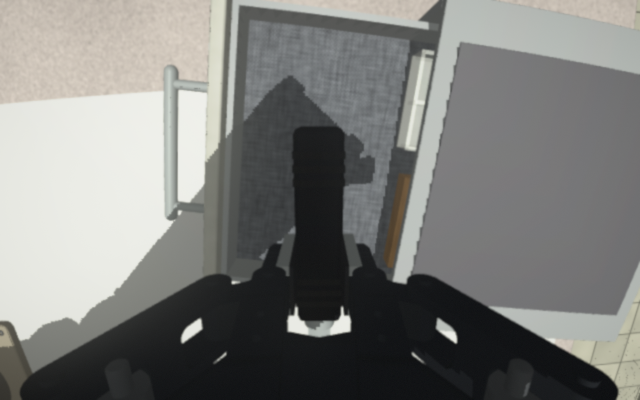

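```bash
cat > fk.py <<'E'
from h import *
def handle(P,s):
    img=None
    R=Ro.from_euler('xyz',s['ee_rot']).as_matrix(); Q=(P-s['position'])@R   # tool coords
    q=Q[120:235,285:355].reshape(-1,3); q=q[(q[:,2]>.02)&(q[:,2]<.1)&(abs(q[:,1])<.03)]
    return q
E
python3 - <<'E'
from fk import *
s=manip.observe(); q=handle(np.load("w4.npy"),s)
print(len(q),q.min(0),q.max(0))
c=q[(abs(q[:,1])<.006)]
A=np.c_[c[:,0],np.ones(len(c))]; print('z fit',np.linalg.lstsq(A,c[:,2],rcond=None)[0],np.median(c,0))
e=np.percentile(c[:,0],[1,99]); print('x ext',e)
for a in (.02,.03,.04,.05):
    k=q[abs(q[:,0]-a)<.003]; print(a,k[:,1].min(),k[:,1].max(),np.median(k[:,2]))
E
```

```text
5419 [ 0.01625131 -0.01975482  0.05797081] [0.0671431  0.01295945 0.07771775]
z fit [0.00843997 0.06055211] [ 4.53749250e-02 -7.67265720e-05  6.08527729e-02]
x ext [0.02046672 0.06688922]
0.02 -0.014266622175759998 0.008809119359011379 0.06108243545729154
0.03 -0.014581028251401191 0.007228893248045894 0.06100623459566715
0.04 -0.014939509456693818 0.0075164513939284016 0.06092816433649603
0.05 -0.01497245301688653 0.007489694878231664 0.06072934613858913
```

```bash
python3 -m pendant '-5 -1 0 -9 1; -10 -2 0 -18 1; -15.5 -3 0 -28 1; -21 -4 0 -38 1; -26 -4.5 0 -48 1'| tail -5
python3 - <<'E'
from h import *
s=manip.observe();print(s['position'],s['ee_rot'],s['q'],toolshift(np.array([.524,-.054,.30])-s['position']),159.2-np.degrees(s['ee_rot'][2]))
E
```

```text
position: [0.5418, 0.0644, 0.3024]
ee_rot: [-3.141, 0.001, 2.366]
force: [1.6, 0.3, 0.1]
opening: 0.02
finger_force: 78.7
[0.54182213 0.06440407 0.3023657 ] [-3.14117706e+00  1.01706721e-03  2.36556874e+00] [ 0.58395774  0.27471018 -0.91960446  1.63792253  0.22460899  1.34009976
  0.42546901] [-7.02136304 -9.69879227  0.24774173] 23.662895099215802
```

```bash
python3 -m pendant '-3 -4 0 -8 1; -6 -8 0 -17 1; -7 -9.7 0.5 -23.7 1; -7 -9.7 2 -23.7 1; -7 -9.7 2 -23.7 1'| tail -5
python3 - <<'E'
from h import *
s=manip.observe();print(s['position'],s['ee_rot'],s['q'],toolshift(np.array([.524,-.054,.2235])-s['position']),159.2-np.degrees(s['ee_rot'][2]))
E
```

```text
position: [0.5234, -0.0507, 0.2809]
ee_rot: [-3.142, -0.002, 2.773]
force: [0.4, 0.5, -2.1]
opening: 0.0196
finger_force: 78.8
[ 0.5234102  -0.05071331  0.28091312] [-3.14151039e+00 -1.79336374e-03  2.77314757e+00] [ 0.83033792  0.24174526 -0.92900617  1.71489501  0.20034669  1.28730497
  1.06082944] [-0.18369262 -0.28489692  5.74101499] 0.31034848083885436
```

```bash
python3 -m pendant '-0.2 -0.3 2 0 1; -0.2 -0.3 4 0 1; -0.2 -0.3 5.2 0 1; -0.2 -0.3 5.2 0 1; -0.2 -0.3 5.2 0 1'| tail -5
python3 - <<'E'
from h import *
s=manip.observe();print(s['position'],s['ee_rot'],s['clock'])
out=[]
for n,c in(("scene",(240,180,400,300)),("top",(320,140,420,215))):
    img,d,K,D,T=cam(n); P=cloud(d,K,D,T); np.save(n+"2.npy",P); cv2.imwrite(f"pics/{n}_raw2.png",img)
    u0,v0,u1,v1=c; im=img[v0:v1,u0:u1]; out.append(cv2.resize(im,(400,300),interpolation=cv2.INTER_CUBIC))
cv2.imwrite("pics/st.png",np.hstack(out))
E
```

```text
position: [0.525, -0.0552, 0.2303]
ee_rot: [3.141, 0.001, 2.774]
force: [-1.1, -0.2, -1.4]
opening: 0.0196
finger_force: 78.8
[ 0.52501012 -0.05516966  0.2303268 ] [3.14132022e+00 5.97520858e-04 2.77421535e+00] 10.8
```

View pics/st.png

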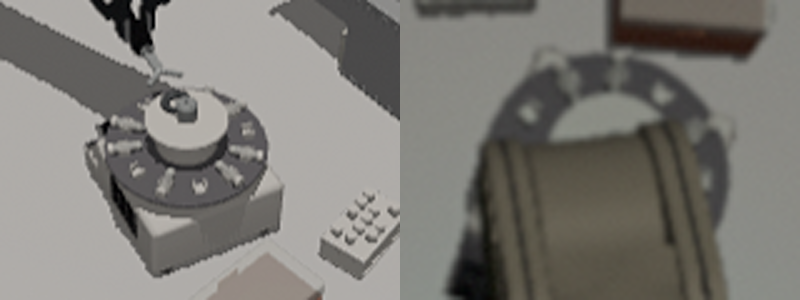

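```bash
python3 - <<'E'
from h import *
P=np.load("scene2.npy"); u=np.array([np.cos(np.radians(-20.8)),np.sin(np.radians(-20.8))]); w=np.array([-u[1],u[0]])
q=P[180:300,240:400].reshape(-1,3); q=q[np.isfinite(q[:,2])]
S=np.array([.664,-.107])
a=(q[:,:2]-S)@u; b=(q[:,:2]-S)@w
def show(n,m): print(n,m.sum(),'along',np.round([a[m].min(),np.median(a[m]),a[m].max()],4),'lat',np.round([b[m].min(),np.median(b[m]),b[m].max()],4),'z',np.round(np.percentile(q[m,2],[5,50,95]),4))
show('plate',(np.hypot(a,b)<.06)&(abs(q[:,2]-.150)<.0035))
show('head',(np.hypot(a,b)<.02)&(q[:,2]>.168))
show('clip',(a<-.012)&(a>-.05)&(abs(b)<.03)&(q[:,2]>.1535)&(q[:,2]<.162))
m=(a<-.05)&(a>-.12)&(abs(b)<.035)&(q[:,2]>.145)&(q[:,2]<.18); show('fork',m)
for i in np.where(m)[0]: print(np.round([a[i],b[i],q[i,2]],4))
E
```

```text
plate 510 along [-0.0465  0.0094  0.0485] lat [-0.0486 -0.0057  0.0476] z [0.1471 0.1496 0.1522]
head 46 along [-0.0084  0.0026  0.0133] lat [-0.0119 -0.0004  0.0121] z [0.1688 0.1726 0.1758]
clip 40 along [-0.0416 -0.0309 -0.0139] lat [-0.0204 -0.0075  0.0192] z [0.154  0.1554 0.1576]
fork 119 along [-0.1195 -0.0887 -0.0522] lat [-0.0218 -0.0018  0.0193] z [0.1586 0.1633 0.1702]
[-0.1174 -0.0013  0.1742]
[-0.1189  0.0057  0.1705]
[-0.1152  0.0074  0.1728]
[-0.1182 -0.0075  0.1719]
[-0.1179 -0.0044  0.1711]
[-0.1188 -0.0008  0.1691]
[-0.1167  0.0015  0.1699]
[-0.1149  0.004   0.1704]
[-0.1172  0.0082  0.1671]
[-0.1182 -0.0108  0.1691]
[-0.1173 -0.0079  0.1689]
[-0.1146 -0.0058  0.1702]
[-0.1145 -0.0027  0.1692]
[-0.1143  0.0005  0.1682]
[-0.1155  0.0042  0.1659]
[-0.1127  0.0062  0.1674]
[-0.1195 -0.0103  0.164 ]
[-0.1142 -0.0093  0.1679]
[-0.1126 -0.0068  0.1682]
[-0.1129 -0.0034  0.1667]
[-0.1088 -0.0019  0.1694]
[-0.1076  0.0008  0.1694]
[-0.1091  0.0046  0.1669]
[-0.1166 -0.0116  0.1629]
[-0.115  -0.0091  0.1632]
[-0.1129 -0.0067  0.164 ]
[-0.1085 -0.0053  0.167 ]
[-0.1069 -0.002
[... 1676 characters left out ...]
-0.0561  0.0193  0.165 ]
[-0.0676 -0.0105  0.1628]
[-0.0684 -0.007   0.1609]
[-0.0672 -0.0043  0.1609]
[-0.0656  0.0013  0.16  ]
[-0.0668  0.005   0.1576]
[-0.0641  0.007   0.1591]
[-0.0599  0.0083  0.1621]
[-0.0619  0.0124  0.1589]
[-0.0586  0.0141  0.161 ]
[-0.0552  0.0157  0.1631]
[-0.0559  0.0192  0.1613]
[-0.064  -0.0152  0.1636]
[-0.0631 -0.0124  0.1634]
[-0.0613 -0.0101  0.164 ]
[-0.0653 -0.0052  0.1589]
[-0.0542  0.0153  0.1602]
[-0.0539  0.0183  0.1593]
[-0.0629 -0.0157  0.1609]
[-0.0616 -0.0131  0.161 ]
[-0.0616 -0.01    0.1598]
[-0.0575 -0.0212  0.1636]
[-0.0563 -0.0186  0.1636]
[-0.0539 -0.0165  0.1648]
[-0.0561 -0.0218  0.1611]
[-0.0522 -0.0204  0.1639]
[-0.0537 -0.0198  0.1584]
```

```bash
python3 -m pendant '0 0.1 0.7 0 1; 0 0.1 0.7 0 1; -0.7 0.1 0.7 0 1; -1.4 0.1 0.7 0 1; -1.4 0.1 0.7 0 1'| tail -5
python3 -m pendant '0 0 0 0 1'| tail -5
```

```text
position: [0.5387, -0.0597, 0.2229]
ee_rot: [3.141, 0.0, 2.774]
force: [-0.4, 0.1, -1.0]
opening: 0.0195
finger_force: 78.8
position: [0.5382, -0.0593, 0.2229]
ee_rot: [3.141, -0.0, 2.774]
force: [0.1, 0.2, -1.0]
opening: 0.0199
finger_force: 78.8
```

```bash
python3 -m pendant '-0.3 0 0 0 1; -0.6 0 0 0 1; -0.9 0 0 0 1; -1.2 0 0 0 1; -1.4 0 0 0 1' 100| egrep 'pos|^force'
python3 -m pendant '-0.2 0 0 0 1; -0.4 0 0 0 1; -0.6 0 0 0 1'| egrep 'pos|^force'
python3 -m pendant '-0.2 0 0 0 1; -0.4 0 0 0 1'| egrep 'pos|^force'
```

```text
position: [0.5514, -0.0646, 0.2229]
force: [-0.5, -0.3, -1.2]
position: [0.5556, -0.066, 0.2224]
force: [-7.8, 2.8, 1.3]
position: [0.5604, -0.068, 0.2228]
force: [-0.8, -0.5, -1.1]
```

```bash
for i in 1; do python3 -m pendant '-0.15 0 0 0 1; -0.3 0 0 0 1'| egrep 'pos|^force'; done
python3 -m pendant '-0.15 0 0 0 1; -0.3 0 0 0 1'| egrep 'pos|^force'
python3 -m pendant '-0.15 0 0 0 1; -0.3 0 0 0 1'| egrep 'pos|^force'
```

```text
position: [0.5637, -0.0693, 0.2231]
force: [-0.4, 0.1, -1.6]
position: [0.5663, -0.0703, 0.223]
force: [-0.6, -0.4, -1.9]
position: [0.5676, -0.0707, 0.2224]
force: [-11.5, 2.7, 2.5]
```

```bash
python3 -m pendant '-0.15 0 0 0 1; -0.3 0 0 0 1'| egrep 'pos|^force'
python3 - <<'E'
from h import *
print(manip.observe()['clock'])
img,d,K,D,T=cam("scene"); P=cloud(d,K,D,T)
cv2.imwrite("pics/s3.png",cv2.resize(img[190:260,270:370],(800,560),interpolation=cv2.INTER_CUBIC))
E
```

```text
position: [0.5683, -0.0707, 0.2215]
force: [-24.3, 6.9, 5.9]
13.9
```

View pics/s3.png

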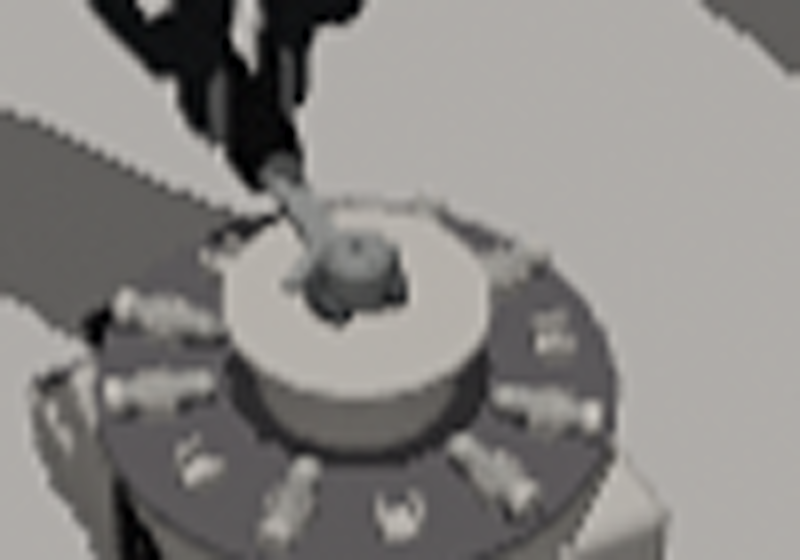

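```bash
python3 -m pendant '0.8 0 0 0 1; 2.5 0 0 0 1; 6 0 0 0 1; 11 3 0 0 1; 15 7 0 0 1'| tail -5
python3 -m pendant '1.5 3 3 0 1; 1.5 3 7 0 1; 1.5 3 11 0 1; 1.5 3 12.5 0 1; 1.5 3 12.5 0 1'| tail -5
python3 - <<'E'
from h import *
img,d,K,D,T=cam("wrist"); s=manip.observe(); print(s['position'],s['ee_rot'],s['clock'])
from fk import handle
q=handle(cloud(d,K,D,T),s); c=q[abs(q[:,1])<.006]; print(np.median(c,0),np.percentile(c[:,0],99))
E
```

```text
position: [0.4558, 0.0473, 0.223]
ee_rot: [-3.141, 0.001, 2.772]
force: [1.0, -0.1, -0.7]
opening: 0.0191
finger_force: 103.1
position: [0.4537, 0.0804, 0.098]
ee_rot: [3.141, -0.001, 2.774]
force: [0.5, 0.0, 0.2]
opening: 0.0189
finger_force: 103.0
[0.45425651 0.08046899 0.09882317] [3.14093885e+00 7.23314733e-04 2.77417791e+00] 15.25
[0.04192262 0.00010413 0.05946779] 0.06443328101219163
```

```bash
python3 -m pendant '0 0 0.8 0 1; 0 0 1.4 0 1; 0 0 1.7 0 1; 0 0 1.7 0 1'| egrep 'pos|^force'
python3 -m pendant '0 0 0.1 0 1; 0 0 0.2 0 1; 0 0 0.2 0 1'| egrep 'pos|^force'
```

```text
position: [0.4536, 0.0802, 0.0808]
force: [0.2, -0.1, -1.6]
position: [0.4537, 0.0802, 0.0789]
force: [0.3, 0.1, -1.5]
```

```bash
python3 -m pendant '0 0 0.1 0 1; 0 0 0.2 0 1; 0 0 0.2 0 1'| egrep 'pos|^force'
python3 -m pendant '0 0 0.1 0 1; 0 0 0.2 0 1; 0 0 0.2 0 1'| egrep 'pos|^force'
```

```text
position: [0.4539, 0.0804, 0.0788]
force: [-16.5, -3.2, 38.8]
position: [0.454, 0.0806, 0.0786]
force: [-29.6, -7.8, 78.8]
```

```bash
python3 -m pendant '0 0 -0.2 0 1; 0 0 -0.36 0 1; 0 0 -0.36 0 1'| egrep 'pos|^force'
python3 -m pendant '0 0 0 0 2.2; 0 0 0 0 2.6; 0 0 0 0 3.5; 0 0 0 0 5;0 0 0 0 5' 20| tail -5
```

```text
position: [0.4539, 0.0803, 0.0789]
force: [-2.1, -1.7, 9.2]
position: [0.4537, 0.0802, 0.0785]
ee_rot: [-3.142, 0.0, 2.774]
force: [0.8, 1.2, 0.2]
opening: 0.05
finger_force: 0.0
```

```bash
python3 -m pendant '0 0 -2 0 5; 0 0 -6 0 5; 0 0 -11 0 5; 0 0 -16 0 5; 8 0 -20 0 5'| egrep 'pos|^force'
python3 -m pendant '6 0 0 0 5; 6 0 0 0 5; 6 0 0 0 5'| egrep 'pos|^force'
python3 - <<'E'
from h import *
out=[]
img,d,K,D,T=cam("scene"); P=cloud(d,K,D,T); a=img[185:265,260:370]; 
q=P.reshape(-1,3); u=np.hypot(q[:,0]-.664,q[:,1]+.107); m=(u>.0125)&(u<.03)&(q[:,2]>.1535)&(q[:,2]<.16)
print('clip-ish',m.sum(),q[m].mean(0),manip.observe()['clock'])
m=(q[:,0]>.38)&(q[:,0]<.56)&(abs(q[:,1]-.06)<.09)&(q[:,2]>.007)&(q[:,2]<.05); print('fork',m.sum(),q[m].mean(0),q[m].max(0))
b=img[130:290,150:370]
cv2.imwrite("pics/end.png",np.hstack([cv2.resize(a,(400,290),interpolation=cv2.INTER_CUBIC),cv2.resize(b,(400,290),interpolation=cv2.INTER_CUBIC)]))
E
```

```text
position: [0.4142, 0.0952, 0.2647]
force: [-1.4, -0.9, 1.3]
position: [0.3565, 0.1163, 0.2624]
force: [0.4, -0.7, -1.0]
clip-ish 22 [ 0.66481759 -0.1116299   0.15576852] 18.925
fork 191 [0.46513204 0.0744864  0.01584811] [0.55153838 0.10796958 0.02466183]
```

View pics/end.png

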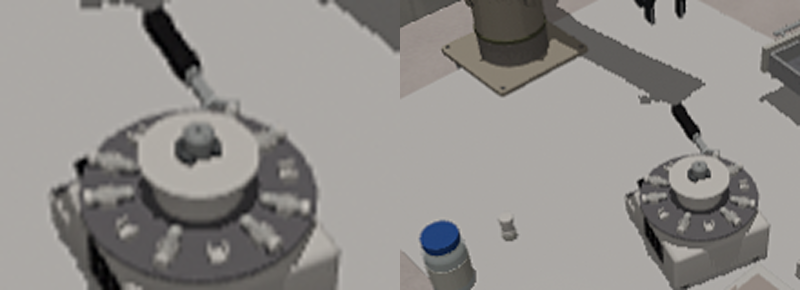

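```bash
python3 -c "
from cell import manip; print(manip.job_done())"
```

```text
the job is handed in; nothing more can be done
None
```

The job is handed in at about 19 s of the 59 s allowed. The last picture shows the clip seated round the spindle under its head and the fork lying flat on the bench, though no verdict came back; lowering the fork briefly pressed it on the bench with about 80 N at the wrist (limit 120 N).

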